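# Clear the magnifier's handle and set a display frame on the viewing rest

### The arm

A 6-joint arm with a two-finger parallel gripper is mounted at the origin on the work surface. World frame = base frame: x ahead of the robot, y to its left, z up, the work surface at z = 0. Lengths are in mm, angles in rad, forces in N, time in s.
With the tool pointing down it reaches from about 350 to 850 mm from the base axis. Payload 8.1 kg.
Tool frame: the origin (TCP) lies midway between the tips of the shut fingers; the grasp point (between the pads) lies 19 mm behind it; z points along the fingers, y is the direction in which the jaws open and shut (so a half turn about z gives the same grasp; the last joint's range is limited). The gripper opens to 93 mm and grips with 3 to 60 N. Pads are 15 mm wide; open, the fingers measure 128 mm over their backs; the gripper's body (75 mm by 188 mm) begins 65 mm behind the grasp point.
Start: joints at [1.194, 0.13, 1.488, -0, 1.523, -0.085], TCP at [172.584, 574.648, 198.035] pointing down, gripper open.
Joint ranges: [-2.96, 2.96], [-0.89, 2.26], [0.02, 2.5], [-1.34, 4.48], [0, 2.73], [-2.66, 2.66]. Speed limits (rad/s): [2.39, 2.39, 2.79, 3.14, 3.14, 3.14].

### API

Orientations are given as a rotation vector (axis times angle).
In Python, from plant import status, eyes, ticket gives the robot as it stands.
- The arm moves only by the tool drive_tool, never from a script. Its argument "commands" is one flat list of numbers, 4 for each row, row after row: the shift along the world's x, y, z in mm, then the turn about the world's z in degrees. A call has 1 to 10 rows; each row shifts and turns the commanded pose from where the row before left it; what a row does not reach is not made up. A row lasts 1/10 s, in which the tool goes at most 50 mm and 8.59 degrees, less where a joint would pass 70% of its speed; a pose out of reach is approached as far as the arm can. A call with a gripper value outside its range is refused whole. "gripper" is the finger opening in mm, from 0 to 93, set as the call begins (left out, the last holds). The fingers move at their own pace and stop on an object; "squeeze" is the grip in N (left out, the last holds). Time passes only in rows, so rows that do not move let the fingers close. It gives the time, the measured TCP pose, the force and the opening at its end, in the units of the state.
- status.sense(): the state, without advancing time (a new reading comes with each control period).
- eyes.get_image(name): name is "scene" or "top"; returns a dict with "image" (384x512x3 uint8, red, green, blue), "depth" (384x512 float32, mm along the optical axis (not along the pixel's ray), 0 where there is no reading), "mtx" (3x3 intrinsics, pixels), "camera_from_world" (4x4, takes a point from world to camera coordinates). Camera axes: x right, y up, looking along -z (the intrinsics and any distortion apply to the point x, -y, -z); pixel columns grow to the right and rows downward; lengths in mm; the calibration is good to about 2 mm. A picture is of the moment at which its call begins.
- ticket.hand_in(): hands the job in, once; it reports no verdict.
The state is a dict: "clock": time; "joints": joint angles; "dq": joint speeds; "tau": joint torques, N m; "ee_pos": TCP position; "orientation": TCP orientation; "force": force on the tool from outside, world axes, zero at the start; "torque": the same for the moment, N m; "finger_gap": opening from 0.0 (shut) to 1.0 (fully open).
Only numpy, scipy, OpenCV 4.12 (cv2) and the standard library are available. Lean on these libraries where they do the work, as an engineer would, in place of code of your own. Each camera call takes 0.05 s, during which the arm holds its last target. There are 200 camera calls.

### The job

The stand magnifier's handle is in the way across the front of the slanted viewing rest: keeping the magnifier standing on its cork mat, swing its handle round until it points along the green strip, clear of the rest and the jar, and let go. Then lift the red-tabbed display frame out of the walnut stand, hook its bottom edge behind the brass lip of the rest while the frame is still nearly upright, and lean it back, centred, flat against the bed before you let go. Leave the other frames, the jar, cup, steel block and penlight as they are.

Things in the scene. Friction and masses are not known exactly. Their poses are not given: they have to be found in the camera images.
- rest_bed: Fixed slanted bed, 76 mm wide, leaning back 38 deg from vertical, its face to the robot's left (+y). Origin: middle of the corner of bed and ledge, 12 mm above the table. x: square out of the bed face; y: across; z: up along the face. Plate 68 mm long (z), 8 thick behind x = 0; below its top edge only a strut. Brass ledge: plane z = 0, x 0 to 20 mm; then a lip 10 high (z), 4 thick.
- mat: Round cork mat, 110 mm across, 4 mm thick, fixed on the table. Origin: its centre, at table height. x: direction of the green felt strip (24 mm wide, flat on the table) that runs from the mat's edge to 170 mm from the centre; z up.
- lens (a point): Centre of the stand magnifier's round body (loose, 0.3 to 0.5 kg; black drum 80 mm across, 52 mm high, brass rim, glass lens bulging 8 mm above), 22 mm above its underside, which stands on the cork mat. x: the way the handle points; z up. It slides and turns on the mat.
- handle (a point): Centre of the magnifier's level wooden handle: 108 mm long (52 to 160 mm from the drum's axis), 18 wide, 16 high, centre 48 mm above the table. x: outward along it; z up. At the start it passes over or just in front of the lip; its first 45 mm lie beside the rest, with free room on both sides. It must swing clockwise seen from above, 73 to 80 degrees, away from the bed face.
- red_mid (a point): Centre (60 mm above the underside) of the loose brass display frame with the red tab: 70 mm wide (y), 10 thick (x), 120 tall (z) with the tab on top (34 wide, 10 thick, top 14 mm); about 0.2 kg; both faces alike, glass recessed. Stands upright in one of the stand's four slots.
- red_foot (a point): Middle of the underside of the red-tabbed frame; axes as red_mid.
- stand: Walnut slotted stand, fixed, 112 (x) x 176 (y) x 30 mm. Origin: centre of its underside. Four slots 20 mm deep, 13 (x) by 74 mm (y), centred at x = +-28, y = +-41 mm; a frame in it stands 10 to 130 mm above the table. Frames one behind the other leave 46 mm free between their faces.
- jar: squat green glass jar with cork stopper, 66 mm across, 76 mm high, beside the green strip. Origin: centre of its underside.
- cup: copper cup, 64 mm across, 75 mm high. Origin: centre of its underside.
- block: polished steel bench block 60 x 60 x 20 mm. Origin: centre of its underside.
- penlight: chrome penlight 140 mm long, 18 mm thick, lying along its x. Origin: its underside, near its middle.
- frame_b: brass display frame like the red-tabbed one (70 x 10 x 120 mm) but with a black tab; stays in the stand. Origin: centre of its underside; z up.
- frame_c: brass display frame like the red-tabbed one (70 x 10 x 120 mm) but with a black tab; stays in the stand. Origin: centre of its underside; z up.
- frame_d: brass display frame like the red-tabbed one (70 x 10 x 120 mm) but with a black tab; stays in the stand. Origin: centre of its underside; z up.
Mind the look-alikes: they are no part of the job. What is shaped like the part that bears lens but blue is not meant.

How it is judged:
By the outcome, as a careful person would: the job done as asked, in the order asked, and still so for the second after the job is handed in, with the robot touching nothing.
It also fails if it takes over 58 s, if anything falls off the work surface, if the arm or the gripper's body presses on something with over 40 N, if the wrist force passes 120 N, or if a joint passes its speed limit or range.

## Working session

There is one attempt and no reset: what is moved stays moved. The work goes in short steps, Python scripts to look and compute and a tool call to move; the robot and the scene stay as the last step left them, time stands still between calls to the robot, and variables do not carry over. Pictures are saved under pics/ and viewed, about 8 in all and at most 12, crops included, and the job is handed in when it is done.

Besides the shell and the picture viewer there is one more tool, called after "Request:" as a command line: name --argument value ..., lists and objects as JSON in quotes. drive_tool: Moves the arm, as the interface text tells. Its arguments: {"type":"object","properties":{"commands":{"type":"array","items":{"type":"number"}},"gripper":{"type":"number"},"squeeze":{"type":"number"}},"required":["commands"]}

```bash
mkdir -p pics; ls
cat > h.py <<'E'
import numpy as np, cv2
from plant import status, eyes, ticket
def grab(n):
    d=eyes.get_image(n); np.savez('%s.npz'%n,**d); return d
def load(n): return dict(np.load('%s.npz'%n))
def cloud(d):
    h,w=d['depth'].shape; K=d['mtx']; u,v=np.meshgrid(np.arange(w),np.arange(h)); Z=d['depth']
    p=np.stack([(u-K[0,2])/K[0,0]*Z,-(v-K[1,2])/K[1,1]*Z,-Z,np.ones_like(Z)],-1)
    P=(p@np.linalg.inv(d['camera_from_world']).T)[...,:3]; P[Z==0]=np.nan; return P
def proj(d,p):
    c=d['camera_from_world']@np.append(p,1.); K=d['mtx']; return K[0,0]*c[0]/-c[2]+K[0,2],K[1,1]*-c[1]/-c[2]+K[1,2]
E
python3 - <<'E'
from h import *
for n in('scene','top'):
    d=grab(n); print(n,d['mtx'].round(1).tolist(),d['camera_from_world'].round(3).tolist())
    cv2.imwrite(f'pics/{n}0.png',cv2.resize(d['image'][...,::-1],(800,600),interpolation=cv2.INTER_CUBIC))
print(status.sense())
E
```

```text
pics
scene [[436.5, 0.0, 256.8], [0.0, 436.5, 191.9], [0.0, 0.0, 1.0]] [[-0.666, 0.746, -0.01, 329.17], [-0.612, -0.538, 0.58, 254.103], [0.427, 0.392, 0.815, -1533.765], [0.0, 0.0, 0.0, 1.0]]
top [[411.9, 0.0, 262.6], [0.0, 411.9, 190.0], [0.0, 0.0, 1.0]] [[0.01, -1.0, 0.006, -8.259], [0.993, 0.011, 0.118, -480.976], [-0.118, 0.005, 0.993, -1117.823], [0.0, 0.0, 0.0, 1.0]]
{'clock': 0.1, 'joints': array([ 1.19361920e+00,  1.31113110e-01,  1.48916009e+00,  2.72619010e-06,
        1.52300821e+00, -8.54013589e-02]), 'dq': array([ 0.00029331, -0.00033804, -0.00213253, -0.00130332,  0.00050221,
       -0.00077573]), 'tau': array([ 6.95079525e-04, -5.61333525e+01, -4.93099344e+01,  7.70152453e-02,
        2.89596012e-02, -8.39689346e-05]), 'ee_pos': array([172.36706334, 574.13402262, 197.08162488]), 'orientation': array([-4.56639665e-01, -3.10783351e+00,  2.58075459e-03]), 'force': array([-0.26421184,  0.61049579, -0.414558  ]), 'torque': array([0.02545509, 0.02040507, 0.03787109]), 'finger_gap': 1.0001747347348708}
```

View pics/top0.png

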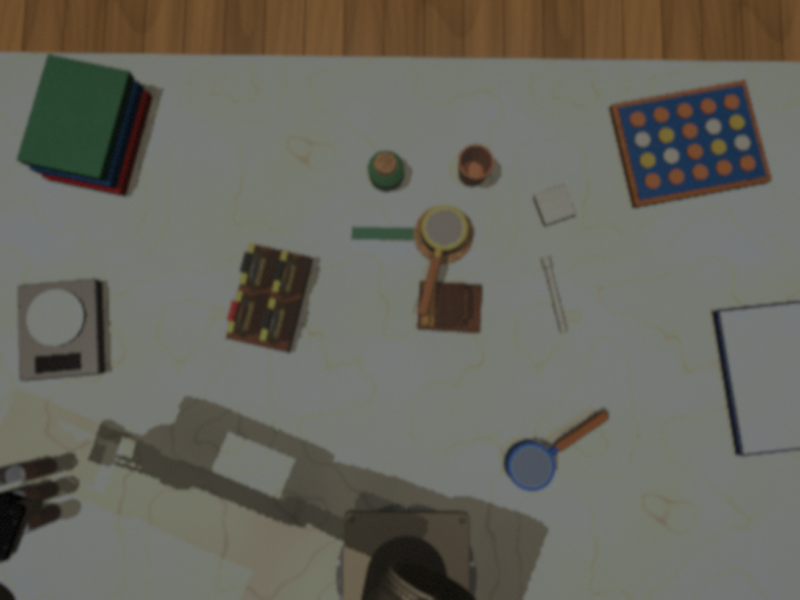

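View pics/scene0.png

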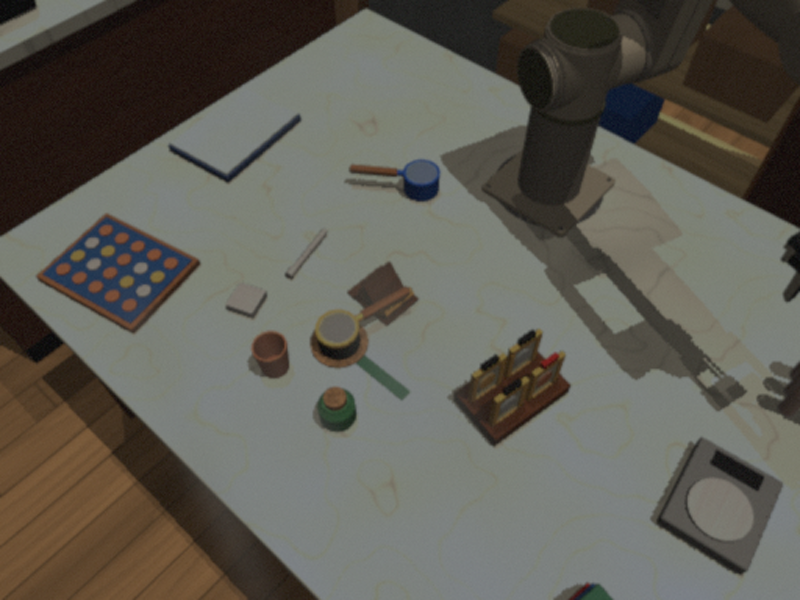

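Candidates: the magnifier (black drum, brass rim) is at top-view pixel (443,230), its handle tip at (428,320). The blue look-alike at (531,465) is not meant. The red-tabbed frame is at (232,312). The black-tab frames at (248,262), (282,257) and (265,330) are not meant.

Run:
```python
from h import *
d=load('top');P=cloud(d);I=d['image'];hsv=cv2.cvtColor(I,cv2.COLOR_RGB2HSV)
def at(u,v): return P[int(v*.64),int(u*.64)].round(0).tolist()
for n,p in dict(drum=(443,230),htip=(428,315),jar=(385,160),cup=(475,160),strip=(380,233),red=(232,312),b1=(248,262),b2=(282,257),b3=(265,330),bed=(445,305)).items(): print(n,at(*p))
a=cv2.resize(I[85:235,130:330,::-1],(800,600),interpolation=cv2.INTER_CUBIC); cv2.imwrite('pics/topc.png',cv2.convertScaleAbs(a,alpha=1.7))
s=load('scene'); a=cv2.resize(s['image'][155:290,190:370,::-1],(800,600),interpolation=cv2.INTER_CUBIC); cv2.imwrite('pics/scc.png',cv2.convertScaleAbs(a,alpha=1.7))
```

```text
drum [595.0, -57.0, 69.0]
htip [450.0, -32.0, 36.0]
jar [716.0, 45.0, 78.0]
cup [741.0, -121.0, 12.0]
strip [602.0, 54.0, 3.0]
red [443.0, 286.0, 130.0]
b1 [525.0, 264.0, 132.0]
b2 [536.0, 211.0, 116.0]
b3 [414.0, 236.0, 114.0]
bed [467.0, -63.0, 35.0]
```

View pics/topc.png

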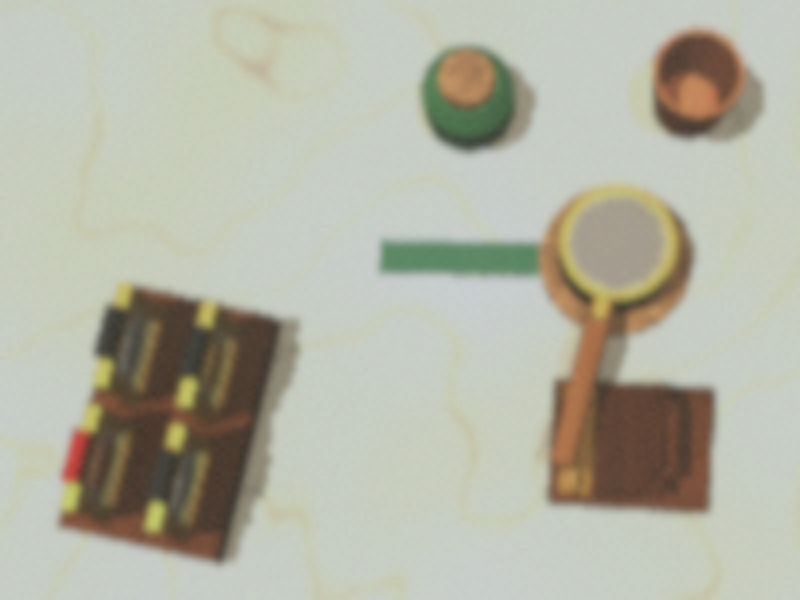

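View pics/scc.png

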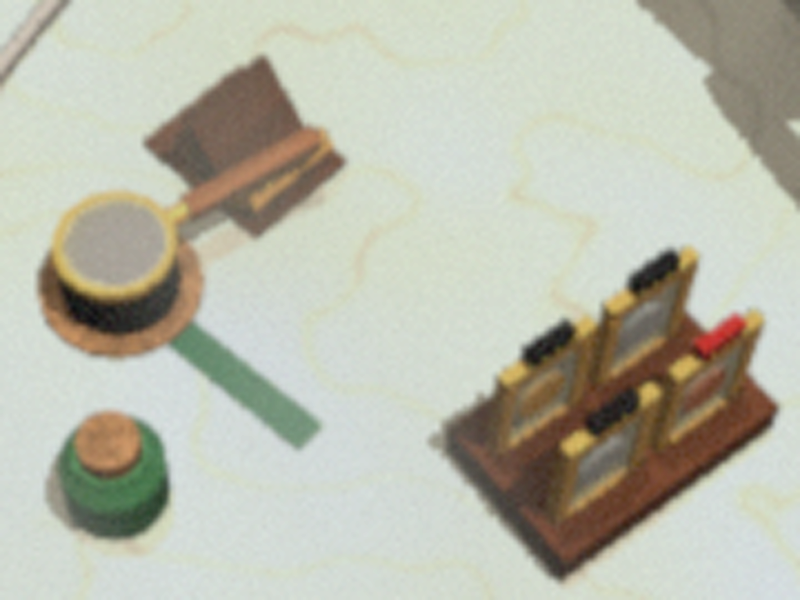

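The red tab (top crop 75,455) and the handle over the lip (570,420) are both confirmed. Next I'll fit the poses.

```bash
cat >> h.py <<'E'
def onplane(d,m,z):
    v,u=np.nonzero(m); K=d['mtx']; T=np.linalg.inv(d['camera_from_world'])
    r=np.stack([(u-K[0,2])/K[0,0],-(v-K[1,2])/K[1,1],-np.ones(len(u))],1)@T[:3,:3].T; o=T[:3,3]
    return (o+r*((z-o[2])/r[:,2])[:,None])[:,:2]
def box(q): 
    (c,s,a)=cv2.minAreaRect(q.astype(np.float32)); return np.round(c,1),np.round(s,1),round(a,1)
def pca(q):
    c=q.mean(0); w,V=np.linalg.eigh(np.cov((q-c).T)); a=np.degrees(np.arctan2(V[1,1],V[0,1])); return c.round(1),round(a,1),(np.sqrt(w*12)).round(1)
def near(P,c,r): return np.hypot(P[...,0]-c[0],P[...,1]-c[1])<r
def circ(q):
    A=np.c_[2*q,np.ones(len(q))]; x=np.linalg.lstsq(A,(q**2).sum(1),rcond=None)[0]; return x[:2].round(1),round(np.sqrt(x[2]+x[0]**2+x[1]**2),1)
E
python3 - <<'E'
from h import *
for n in('top','scene'):
    d=load(n);P=cloud(d);H,S,V=np.moveaxis(cv2.cvtColor(d['image'],cv2.COLOR_RGB2HSV).astype(int),-1,0)
    print('==',n)
    g=(H>50)&(H<90)&(S>70)&near(P,(602,40),90)&(P[...,2]<12)&(P[...,0]<650); q=onplane(d,g,1); print('strip',g.sum(),pca(q),box(q))
    y=(H>20)&(H<35)&(S>90)&near(P,(595,-57),55)&(P[...,2]>45); 
    ys=y&near(P,(595,-57),46);print('rim',circ(onplane(d,ys,55)),'med z',np.median(P[ys][:,2]))
    lens=(S<70)&near(P,(595,-57),34)&(P[...,2]>50); print('glass',lens.sum(),box(onplane(d,lens,57)))
    h=(H<20)&(S>90)&near(P,(500,-38),70)&(P[...,2]>44)&(P[...,2]<66); q=onplane(d,h,56); print('handle',h.sum(),pca(q),pca(P[h][:,:2]),'z',np.median(P[h][:,2]))
    m=(H<25)&(S>60)&near(P,(595,-57),75)&(P[...,2]<12)&(P[...,0]>535); q=onplane(d,m,4)
    hull=cv2.convexHull(q.astype(np.float32))[:,0]; print('mat',m.sum(),cv2.minEnclosingCircle(hull))
    r=((H<6)|(H>172))&(S>150)&near(P,(443,286),60)&(P[...,2]>100); q=onplane(d,r,130); print('red',r.sum(),pca(q),box(q),np.median(P[r],0).round(1))
    f=near(P,(475,245),110)&(P[...,2]>112)&(P[...,2]<145); print('tops',pca(P[f][:,:2]))
    j=(H>50)&(H<90)&near(P,(700,45),60)&(P[...,2]>25)&(P[...,2]<45); print('jar',circ(P[j][:,:2]))
E
```

```text
== top
strip 183 (array([602.8,  50.8]), np.float64(90.7), array([ 14.4, 105.8])) (array([602.8,  51.4]), array([ 11.8, 103.8]), 0.7)
rim (array([601. , -60.1]), np.float64(37.9)) med z 57.10464885630722
glass 384 (array([600.1, -59.4]), array([56.1, 63.2]), 0.7)
handle 441 (array([487.7, -56.4]), np.float64(-147.3), array([ 79.7, 103.1])) (array([487.7, -56.3]), np.float64(-147.3), array([ 79.4, 103.1])) z 56.199215418438826
mat 345 ((595.5902099609375, -61.16474533081055), 59.55155944824219)
red 30 (array([444.2, 283.8]), np.float64(167.1), array([ 7.4, 26.3])) (array([444.2, 283.8]), array([ 6.8, 24.3]), 78.4) [444.1 283.2 130.9]
tops (array([478.9, 249.5]), np.float64(167.8), array([ 97.3, 156.4]))
jar (array([713.,  45.]), np.float64(32.0))
== scene
strip 5 (array([606.3,   2.2]), np.float64(48.9), array([13.1, 17.3])) (array([604.9,   4.1]), array([10.8, 10.9]), 79.8)
rim (array([600.9, -60.7]), np.float64(37.8)) med z 57.81966909295045
glass 294 (array([595.7, -61.8]), array([64.8, 61.2]), 19.7)
handle 172 (array([501. , -33.9]), np.float64(168.1), array([ 23.4, 106.2])) (array([501.2, -33.7]), np.float64(168.4), array([ 22.3, 106.6])) z 56.5584160000401
mat 320 ((599.9544067382812, -61.39088821411133), 57.91963577270508)
red 45 (array([449.6, 286.5]), np.float64(165.7), array([11. , 33.4])) (array([447.8, 286.2]), array([11.8, 32.9]), 76.6) [451.4 286.8 130.1]
tops (array([485.1, 249.2]), np.float64(168.5), array([ 97.4, 157.3]))
jar (array([713.3,  43.6]), np.float64(32.5))
```

Request:
drive_tool --commands '[24, -42, 0, 0, 24, -42, 0, 0, 24, -42, 0, 0, 24, -42, 0, 0, 24, -42, 0, 0, 24, -42, 0, 0, 24, -42, 0, 0, 24, -42, 0, 0, 24, -42, 0, 0, 24, -42, 0, 0]' --gripper 45 --squeeze 15

```text
clock: 1.1
ee_pos: [413.0, 152.8, 197.9]
orientation: [0.456, 3.108, 0.0]
force: [0.7, 0.4, -0.2]
finger_gap: 0.48
```

Run:
```python
from h import *
for n in('top','scene'):
    d=load(n);P=cloud(d);H,S,V=np.moveaxis(cv2.cvtColor(d['image'],cv2.COLOR_RGB2HSV).astype(int),-1,0)
    a=np.radians(168);t=np.array([np.cos(a),np.sin(a)]);nn=np.array([-t[1],t[0]])
    m=(H<20)&(S>90)&(P[...,2]>50)&(P[...,2]<63);r=P[...,:2]-[600.5,-60]
    m&=(r@t>62)&(r@t<150)&(abs(r@nn)<18); print(n,m.sum(),pca(onplane(d,m,56)),pca(P[m][:,:2]))
    # rest: bed plane
    b=(P[...,2]>18)&(P[...,2]<64)&(P[...,0]<535)&(P[...,0]>430)&(P[...,1]<-60)&(P[...,1]>-105)
    Q=P[b]; 
    for k in range(3):
        c=np.median(Q,0);A=np.c_[Q[:,:2],np.ones(len(Q))];x=np.linalg.lstsq(A,Q[:,2],rcond=None)[0];e=abs(A@x-Q[:,2]);Q=Q[e<4]
    nv=np.array([-x[0],-x[1],1]);nv/=np.linalg.norm(nv); print('bed n',nv.round(3),'az',np.degrees(np.arctan2(nv[1],nv[0])).round(1),len(Q),x.round(3),'xr',Q[:,0].min(),Q[:,0].max())
print(status.sense()['ee_pos'])
```

```text
top 200 (array([495.8, -34.5]), np.float64(165.2), array([17.2, 87.6])) (array([495.7, -34.5]), np.float64(165.2), array([17.2, 87.5]))
bed n [0.02  0.659 0.752] az 88.2 160 [-0.027 -0.877 -4.599] xr 431.8415719972671 506.4917931230238
scene 141 (array([497. , -32.9]), np.float64(167.0), array([17.3, 88.8])) (array([497.3, -32.5]), np.float64(167.0), array([15. , 88.9]))
bed n [0.046 0.682 0.73 ] az 86.2 175 [-0.063 -0.935  7.219] xr 430.6917930985336 508.08094030821803
[412.95552948 152.76147746 197.88700912]
```

Request:
drive_tool --commands '[23, -39, -10, 0.5, 23, -39, -10, 0.5, 23, -39, -20, 0.5, 23, -39, -20, 0.5, 22.5, -38.2, -20, 0.7, 0, 0, -20, 0, 0, 0, -20, 0, 0, 0, -20, 0, 0, 0, -15, 0, 0, 0, 0, 0]'

```text
clock: 2.1
ee_pos: [524.8, -39.1, 40.2]
orientation: [-0.383, -3.113, -0.0]
force: [-0.3, 0.1, 1.2]
finger_gap: 0.484
```

Run:
```python
from h import *
d=grab('scene'); s=status.sense(); print(s['ee_pos'],s['force'])
a=cv2.resize(d['image'][120:255,170:350,::-1],(800,600),interpolation=cv2.INTER_CUBIC); cv2.imwrite('pics/sc2.png',cv2.convertScaleAbs(a,alpha=1.7))
```

```text
[525.90838897 -39.26001009  41.91877286] [ 0.43652145  0.27173254 -0.48066146]
```

View pics/sc2.png

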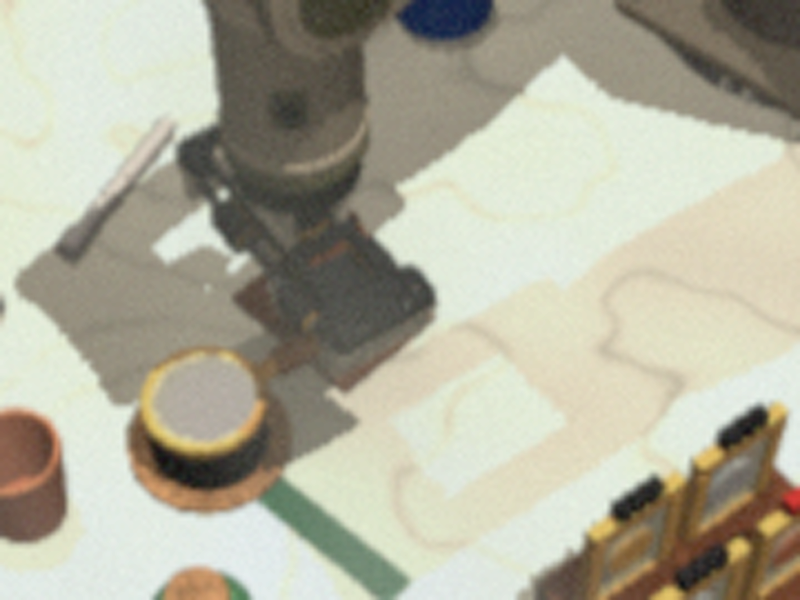

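The fingers straddle the handle at about (300,355), clear of the drum (205,400). I'll lower a little and close.

Request:
drive_tool --commands '[1, -1.5, -5, 0, 0, 0, -5, 0, 0, 0, 0, 0]'

```text
clock: 2.45
ee_pos: [528.1, -41.0, 33.0]
orientation: [0.383, 3.118, 0.0]
force: [-0.2, 0.0, -0.4]
finger_gap: 0.486
```

Request:
drive_tool --commands '[0, 0, 0, 0, 0, 0, 0, 0, 0, 0, 0, 0, 0, 0, 0, 0, 0, 0, 0, 0]' --gripper 0

```text
clock: 2.95
ee_pos: [528.2, -41.1, 33.2]
orientation: [0.383, 3.118, -0.0]
force: [-0.1, 0.2, 0.6]
finger_gap: 0.187
```

Request:
drive_tool --commands '[1.2, 3.9, 0, -3.1, 1.3, 3.9, 0, -3.15, 1.6, 3.7, 0, -3.1, 1.7, 3.7, 0, -3.15, 2.0, 3.5, 0, -3.1, 2.1, 3.5, 0, -3.15, 4.85, 6.55, 0, -6.25, 5.5, 6.0, 0, -6.25, 6.15, 5.35, 0, -6.25, 6.7, 4.65, 0, -6.25]'

```text
clock: 3.95
ee_pos: [561.3, 3.9, 33.2]
orientation: [-1.524, -2.747, 0.0]
force: [-2.2, -0.9, 3.1]
finger_gap: 0.184
```

Request:
drive_tool --commands '[7.15, 3.9, 0, -6.25, 7.55, 3.1, 0, -6.25, 7.85, 2.25, 0, -6.25, 4.0, 0.8, 0, -3.1, 4.0, 0.6, 0, -3.15, 4.0, 0.3, 0, -3.1, 4.1, 0.2, 0, -3.15, 0, 0, 0, 0]'

```text
clock: 4.75
ee_pos: [600.3, 15.1, 33.3]
orientation: [2.203, 2.239, 0.001]
force: [-0.1, 1.4, 2.2]
finger_gap: 0.187
```

Run:
```python
from h import *
d=grab('scene');grab('top'); s=status.sense(); print(s['ee_pos'],s['orientation'],s['force'])
a=cv2.resize(d['image'][120:255,170:350,::-1],(800,600),interpolation=cv2.INTER_CUBIC); cv2.imwrite('pics/sc3.png',cv2.convertScaleAbs(a,alpha=1.7))
```

```text
[600.0468551   15.04910474  33.27307026] [2.20037922e+00 2.24210998e+00 8.41948147e-04] [0.43259135 1.17902856 2.27205483]
```

View pics/sc3.png

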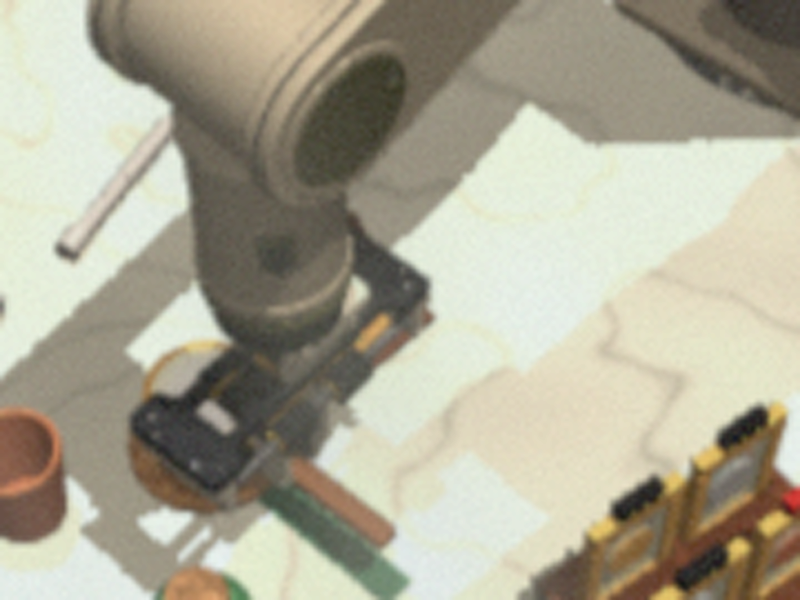

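The handle (340,500) lies along the strip. I'll let go and rise.

Request:
drive_tool --commands '[0, 0, 0, 0, 0, 0, 0, 0, 0, 0, 0, 0, 0, 0, 0, 0, 0, 0, 15, 0, 0, 0, 30, 0, 0, 0, 40, 0, 0, 0, 40, 0, 0, 0, 40, 0, 0, 0, 0, 0]' --gripper 40

```text
clock: 5.85
ee_pos: [603.8, 14.6, 207.4]
orientation: [2.195, 2.234, 0.013]
force: [0.9, 0.8, 1.0]
finger_gap: 0.429
```

Request:
drive_tool --commands '[-10, 25, 5, 8.5, -15, 27, 5, 8.5, -15, 27, 0, 8.5, -15, 27, 0, 8.5, -15, 27, 0, 8.5, -15, 27, 0, 8.5, -15, 27, 0, 8.5, -15, 27, 0, 8.5, -15, 27, 0, 8.5, 0, 0, 0, 0]'

```text
clock: 6.85
ee_pos: [468.0, 258.6, 208.6]
orientation: [-0.33, -3.124, -0.002]
force: [-0.0, -0.5, -0.6]
finger_gap: 0.431
```

```bash
cat > m.py <<'E'
from h import *
s=status.sense(); print(s['ee_pos'],s['orientation'])
for n in('top','scene'):
    d=grab(n);P=cloud(d);H,S,V=np.moveaxis(cv2.cvtColor(d['image'],cv2.COLOR_RGB2HSV).astype(int),-1,0)
    print('==',n)
    y=(H>20)&(H<35)&(S>90)&near(P,(600,-60),48)&(P[...,2]>45)&(P[...,1]<-25); print('rim',circ(onplane(d,y,55)))
    r=P[...,:2]-[600.5,-60]
    m=(H<20)&(S>90)&(P[...,2]>50)&(P[...,2]<63)&(r[...,1]>58)&(r[...,1]<165)&(abs(r[...,0])<25); print('handle',m.sum(),pca(onplane(d,m,56)))
    g=(H>50)&(H<90)&(S>70)&near(P,(602,40),90)&(P[...,2]<12)&(P[...,0]<650); q=onplane(d,g,1); print('strip',g.sum(),pca(q))
    b=(P[...,2]>20)&(P[...,2]<63)&(P[...,0]<520)&(P[...,0]>420)&(P[...,1]<-50)&(P[...,1]>-100);Q=P[b]
    n0=np.array([0,np.sin(np.radians(52)),np.cos(np.radians(52))])
    for k in range(4):
        A=np.c_[Q[:,0],Q[:,2],np.ones(len(Q))];x=np.linalg.lstsq(A,Q[:,1],rcond=None)[0];e=abs(A@x-Q[:,1]);Q=Q[e<[9,6,4,3][k]]
    print('bed: y=%.3f x + %.3f z + %.1f'%tuple(x),len(Q),'xr',np.percentile(Q[:,0],[0,1,50,99,100]).round(1),'y@z12,x470',x@[470,12,1])
    for lo,hi in((20,35),(35,50),(50,63)):
        k=Q[(Q[:,2]>lo)&(Q[:,2]<hi)]; print(lo,k[:,0].min().round(1),k[:,0].max().round(1),k.mean(0).round(1))
    l=(H>17)&(H<35)&(S>90)&(P[...,1]>-60)&(P[...,1]<10)&(P[...,0]<530)&(P[...,0]>410)&(P[...,2]>20)&(P[...,2]<48); q=onplane(d,l,33.5); print('lip',l.sum(),pca(q),box(q),P[l].mean(0).round(1))
    br=near(P,(470,-60),75)&(S>50)&(P[...,0]<530);q=P[br]; hz=q[abs(q[:,2]-33)<60]; print('rest all x',np.percentile(hz[:,0],[1,99]).round(1))
a=cv2.resize(load('top')['image'][120:230,230:377,::-1],(800,600),interpolation=cv2.INTER_CUBIC); cv2.imwrite('pics/top4.png',cv2.convertScaleAbs(a,alpha=1.7))
E
python3 m.py
```

```text
[468.0424194  258.57772005 208.55884799] [-3.30158750e-01 -3.12387432e+00 -1.85663051e-03]
== top
rim (array([599., -64.]), np.float64(37.9))
handle 172 (array([596.3,  46.5]), np.float64(90.9), array([13.6, 95.9]))
strip 0 (array([nan, nan]), np.float64(nan), array([nan, nan]))
bed: y=-0.046 x + -0.771 z + -14.6 312 xr [431.8 432.3 470.3 505.9 507.9] y@z12,x470 -45.33246691103815
20 431.8 507.9 [470.3 -57.5  27.7]
35 432.8 505.7 [470.6 -69.1  43. ]
50 431.8 505.9 [468.1 -79.7  56.6]
lip 33 (array([489.2, -33. ]), np.float64(175.1), array([ 9.9, 51.5])) (array([473.9, -32.1]), array([64.2, 11.1]), 0.4) [489.4 -33.1  31.9]
rest all x [424.4 510.3]
== scene
rim (array([599.9, -64.6]), np.float64(37.5))
handle 158 (array([600.8,  45.6]), np.float64(90.8), array([14.8, 99. ]))
strip 0 (array([nan, nan]), np.float64(nan), array([nan, nan]))
bed: y=-0.052 x + -0.788 z + -11.7 261 xr [431.  432.3 469.9 507.4 508.9] y@z12,x470 -45.51671847295552
20 431.0 508.4 [471.1 -58.1  28. ]
35 431.4 508.9 [471.6 -69.6  42.6]
50 431.9 507.0 [467.6 -80.4  56.5]
lip 24 (array([480.8, -29.6]), np.float64(172.4), array([16.9, 73.4])) (array([472.8, -28.2]), array([14.9, 75.1]), 86.9) [479.4 -30.9  30.9]
rest all x [431.9 513.2]h.py:19: RuntimeWarning: Mean of empty slice.
  c=q.mean(0); w,V=np.linalg.eigh(np.cov((q-c).T)); a=np.degrees(np.arctan2(V[1,1],V[0,1])); return c.round(1),round(a,1),(np.sqrt(w*12)).round(1)
  ret = um.true_divide(
  avg = a.mean(axis, **keepdims_kw)
h.py:19: RuntimeWarning: Degrees of freedom <= 0 for slice
  c=q.mean(0); w,V=np.linalg.eigh(np.cov((q-c).T)); a=np.degrees(np.arctan2(V[1,1],V[0,1])); return c.round(1),round(a,1),(np.sqrt(w*12)).round(1)
  c *= np.true_divide(1, fact)
  c *= np.true_divide(1, fact)
```

View pics/top4.png

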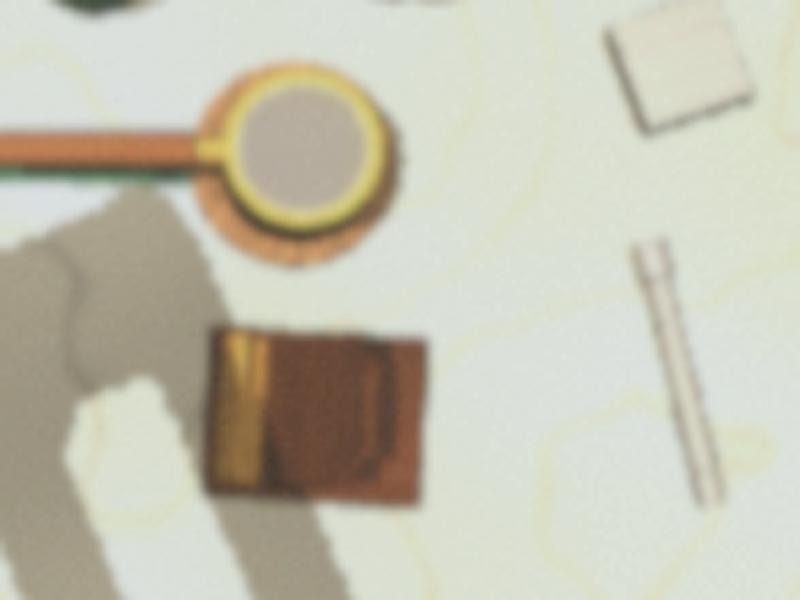

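The view shows the handle over the strip, the drum well on the cork, and the rest now clear (bed centre about (325,415)). Next is the red frame.

Request:
drive_tool --commands '[-7, 9, 0, 0, -7, 9, 0, 0, -6, 8.6, 0, 0, 0, 0, -20, 0, 0, 0, -20, 0, 0, 0, -20, 0, 0, 0, -20, 0, 0, 0, -15, 0, 0, 0, -10, 0, 0, 0, 0, 0]' --squeeze 20

```text
clock: 7.95
ee_pos: [448.8, 282.1, 101.5]
orientation: [-0.343, -3.121, 0.002]
force: [-0.0, 0.2, 0.6]
finger_gap: 0.426
```

Request:
drive_tool --commands '[0, 0, 0, 0, 0, 0, 0, 0, 0, 0, 0, 0, 0, 0, 0, 0, 0, 0, 0, 0]' --gripper 0

```text
clock: 8.45
ee_pos: [450.3, 282.6, 103.7]
orientation: [0.343, 3.122, 0.001]
force: [0.1, 0.2, 1.6]
finger_gap: 0.101
```

Request:
drive_tool --commands '[0, 0, 5, 0, 0, 0, 10, 0, 0, 0, 15, 0, 0, 0, 20, 0, 0, 0, 20, 0, 0, 0, 20, 0, 0, 0, 20, 0, 0, 0, 20, 0, 0, 0, 10, 0, 0, 0, 0, 0]'

```text
clock: 9.45
ee_pos: [450.9, 283.0, 245.7]
orientation: [0.342, 3.12, 0.003]
force: [0.5, 0.1, -3.5]
finger_gap: 0.102
```

Request:
drive_tool --commands '[2, -15, 0, 1, 2, -25, 0, 1, 2, -35, 0, 1, 3, -35, 0, 1, 3, -35, 0, 1, 3, -35, 0, 1, 3, -35, 0, 1, 2, -35, 0, 1, 2, -30, 0, 1, 0, -20, 0, 0.7]'

```text
clock: 10.45
ee_pos: [471.2, -19.5, 241.8]
orientation: [-0.078, -3.139, 0.0]
force: [-0.2, 0.6, -2.9]
finger_gap: 0.103
```

Request:
drive_tool --commands '[0, 0, 0, 0, 0, 0, 0, 0]'

```text
clock: 10.65
ee_pos: [471.3, -17.6, 242.1]
orientation: [-0.08, -3.139, -0.001]
force: [-0.2, -0.5, -3.2]
finger_gap: 0.104
```

Run:
```python
from h import *
s=status.sense(); t=s['ee_pos'];print(t,s['orientation'],s['force'])
for n in('top','scene'):
    d=grab(n);P=cloud(d);H,S,V=np.moveaxis(cv2.cvtColor(d['image'],cv2.COLOR_RGB2HSV).astype(int),-1,0)
    r=((H<6)|(H>172))&(S>150)&near(P,t[:2],60)&(P[...,2]>150);Q=P[r]; print(n,'red',r.sum(),Q.mean(0).round(1),Q.min(0).round(1),Q.max(0).round(1)) if r.sum() else print(n,0)
    f=near(P,t[:2],50)&(P[...,2]>120)&(P[...,2]<t[2]-5);Q=P[f]
    print('frame',len(Q),np.percentile(Q,[1,50,99],0).round(1).tolist())
    for lo in range(130,240,15):
        k=Q[(Q[:,2]>lo)&(Q[:,2]<lo+15)]
        if len(k): print(lo,len(k),np.percentile(k[:,0],[2,98]).round(1),pca(k[:,:2])[:2])
a=cv2.resize(d['image'][100:235,230:410,::-1],(800,600),interpolation=cv2.INTER_CUBIC); cv2.imwrite('pics/sc5.png',cv2.convertScaleAbs(a,alpha=1.7))
```

```text
[471.31563491 -17.57522883 242.11235623] [-7.95451882e-02 -3.13906164e+00 -9.11988136e-04] [-0.18602077 -0.54526113 -3.18212869]
top 0
frame 22 [[430.7, -19.5, 153.6], [431.2, -12.1, 187.6], [454.9, -10.4, 233.3]]
145 4 [431.  431.5] (array([431.2, -15. ]), np.float64(88.0))
160 5 [445.4 455.3] (array([450.3, -11.1]), np.float64(-179.7))
175 4 [430.8 431. ] (array([430.9, -14.5]), np.float64(89.1))
205 7 [430.8 438.1] (array([432.7, -13.8]), np.float64(54.3))
220 1 [432.4 432.4] (array([432.4, -10.4]), np.float64(nan))
235 1 [431.3 431.3] (array([431.3, -14.7]), np.float64(nan))
scene red 1 [474.6 -20.2 269.1] [474.6 -20.2 269.1] [474.6 -20.2 269.1]
frame 444 [[432.4, -23.5, 152.1], [468.8, -14.8, 194.7], [502.2, -9.9, 235.3]]
145 39 [433.1 501. ] (array([469.6, -13.2]), np.float64(175.2))
160 88 [432.6 501.2] (array([467.6, -14.5]), np.float64(176.3))
175 68 [433.6 502.1] (array([471.3, -15.3]), np.float64(176.2))
190 78 [433.1 501.4] (array([469.6, -15. ]), np.float64(175.4))
205 80 [433.6 502. ] (array([469.2, -15.1]), np.float64(175.5))
220 86 [433.5 501.4] (array([468. , -15.6]), np.float64(176.1))
235 5 [439.5 482.9] (array([463.6, -15. ]), np.float64(173.2))h.py:19: RuntimeWarning: Degrees of freedom <= 0 for slice
  c=q.mean(0); w,V=np.linalg.eigh(np.cov((q-c).T)); a=np.degrees(np.arctan2(V[1,1],V[0,1])); return c.round(1),round(a,1),(np.sqrt(w*12)).round(1)
  c *= np.true_divide(1, fact)
  c *= np.true_divide(1, fact)
```

View pics/sc5.png

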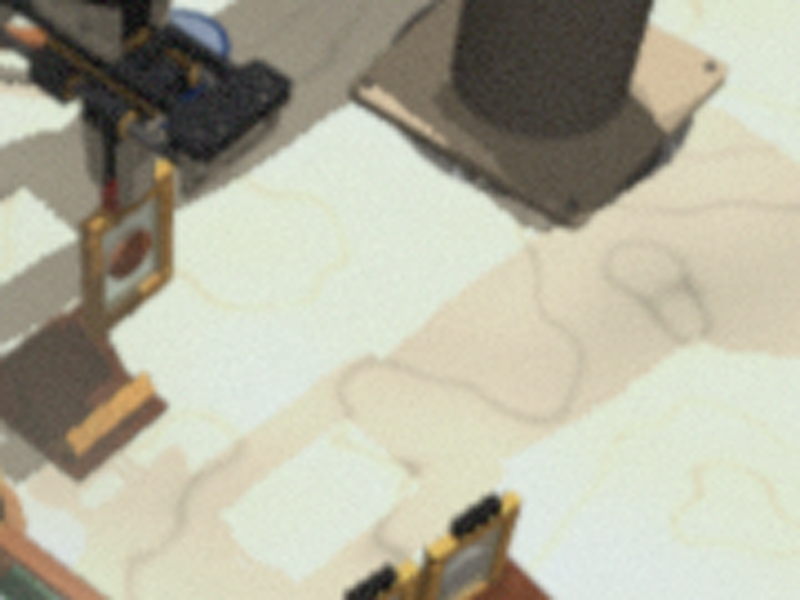

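The frame hangs vertical, its centre about 4 mm to the -x side of the TCP. I'll place it over the ledge channel and lower.

Request:
drive_tool --commands '[1, -8, 0, 0, 1, -12, 0, 0, 1.2, -8, -5, 0, 0, 0, -20, 0, 0, 0, -25, 0, 0, 0, -25, 0, 0, 0, -20, 0, 0, 0, -15, 0, 0, 0, -8, 0, 0, 0, 0, 0]'

```text
clock: 11.75
ee_pos: [474.3, -45.6, 123.9]
orientation: [-0.078, -3.139, -0.001]
force: [-0.0, 0.4, -3.3]
finger_gap: 0.106
```

Request:
drive_tool --commands '[0, 0, -3, 0, 0, 0, -2, 0, 0, 0, 0, 0]'

```text
clock: 12.05
ee_pos: [475.4, -45.6, 120.6]
orientation: [0.077, 3.14, -0.0]
force: [-1.1, -0.5, -2.9]
finger_gap: 0.105
```

Request:
drive_tool --commands '[-0.5, 0, -2, 0, 0, 0, -2, 0, 0, 0, 0, 0]'

```text
clock: 12.35
ee_pos: [474.3, -45.5, 115.8]
orientation: [-0.077, -3.14, -0.0]
force: [-0.7, -0.2, -3.1]
finger_gap: 0.103
```

Request:
drive_tool --commands '[0, 0, -1.5, 0, 0, 0, 0, 0]'

```text
clock: 12.55
ee_pos: [474.4, -45.5, 114.3]
orientation: [-0.077, -3.14, -0.0]
force: [-0.1, -0.3, -2.8]
finger_gap: 0.099
```

Run:
```python
from h import *
d=grab('scene'); s=status.sense(); print(s['ee_pos'],s['force'])
a=cv2.resize(d['image'][130:220,215:335,::-1],(800,600),interpolation=cv2.INTER_CUBIC); cv2.imwrite('pics/sc6.png',cv2.convertScaleAbs(a,alpha=1.7))
```

```text
[474.47769856 -45.52987343 114.44118691] [-0.46153043 -0.03925219 -3.08512474]
```

View pics/sc6.png

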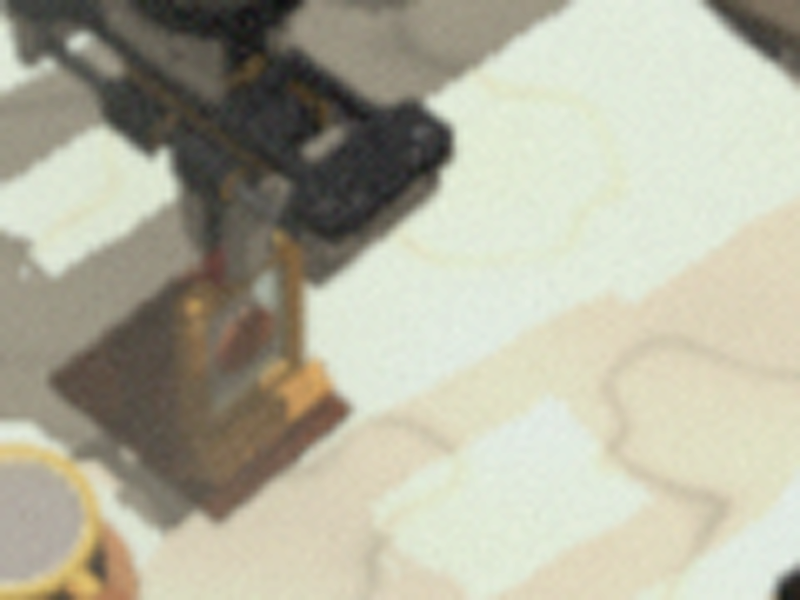

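The bottom edge is behind the lip (lip at (290,400)). I'll go on down to contact.

Request:
drive_tool --commands '[0, 0, -1, 0, 0, 0, -1, 0, 0, 0, 0, 0]'

```text
clock: 12.9
ee_pos: [474.4, -45.5, 112.3]
orientation: [-0.077, -3.14, -0.0]
force: [-0.3, 0.4, -2.2]
finger_gap: 0.104
```

Request:
drive_tool --commands '[0, 0, -1, 0, 0, 0, 0, 0]'

```text
clock: 13.1
ee_pos: [474.5, -45.5, 111.4]
orientation: [-0.077, -3.14, -0.0]
force: [-0.6, -0.5, -2.0]
finger_gap: 0.106
```

Request:
drive_tool --commands '[0, 0, -1, 0, 0, 0, 0, 0]'

```text
clock: 13.3
ee_pos: [474.6, -45.6, 110.5]
orientation: [0.077, 3.141, -0.0]
force: [-0.4, 0.7, -2.4]
finger_gap: 0.105
```

Request:
drive_tool --commands '[0, 0, -1, 0, 0, 0, 0, 0]'

```text
clock: 13.5
ee_pos: [475.1, -45.7, 110.2]
orientation: [0.077, 3.139, -0.001]
force: [-0.9, -0.0, 3.7]
finger_gap: 0.103
```

Contact: the foot is seated. I'll open the jaws to a loose cage and lean the frame back with the front finger pushing and the rear finger guarding.

Request:
drive_tool --commands '[0, -1, 0, 0, 0, -2, 0.5, 0, 0, -2, 0.5, 0, -0.2, -2, 0.5, 0, -0.3, -2, 0.5, 0, 0, -1, 0, 0]' --gripper 16

```text
clock: 14.1
ee_pos: [474.0, -55.9, 111.6]
orientation: [0.078, 3.141, -0.0]
force: [0.0, -0.0, -0.2]
finger_gap: 0.172
```

Run:
```python
from h import *
d=grab('scene'); s=status.sense(); print(s['ee_pos'],s['force'],s['finger_gap']*93)
a=cv2.resize(d['image'][130:220,215:335,::-1],(800,600),interpolation=cv2.INTER_CUBIC); cv2.imwrite('pics/sc7.png',cv2.convertScaleAbs(a,alpha=1.7))
```

```text
[474.03575505 -55.91650679 111.55673851] [-0.0818176 -0.2867615  0.0372748] 16.341294310986516
```

View pics/sc7.png

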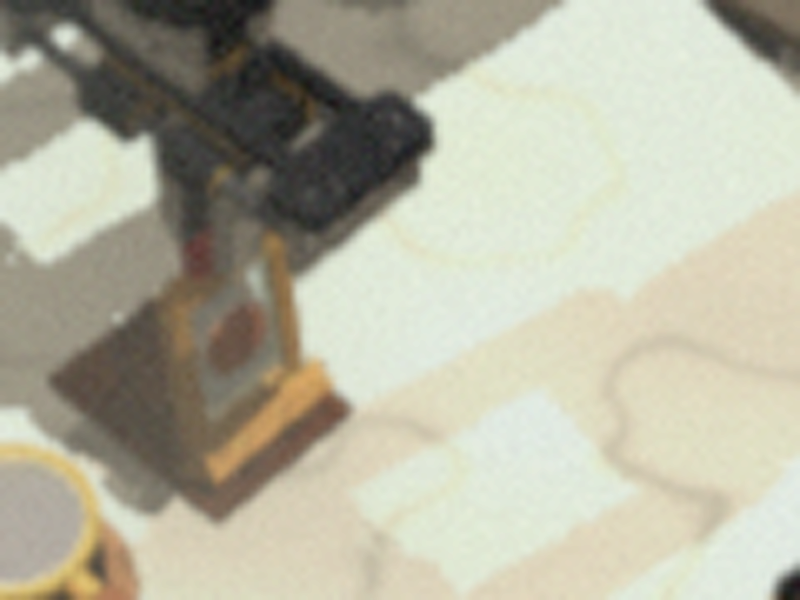

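The frame leans back between the fingers and stays hooked behind the lip ((265,425)). Continuing.

Request:
drive_tool --commands '[0, -2, 1, 0, -0.2, -3, 1, 0, -0.2, -3, 0, 0, -0.2, -3, 0, 0, -0.2, -3, 0, 0, -0.2, -3, 0, 0, -0.2, -3, 0, 0, 0, -3, -1, 0, 0, -3, -1, 0, 0, 0, 0, 0]' --gripper 20

```text
clock: 15.15
ee_pos: [472.7, -81.9, 111.3]
orientation: [-0.078, -3.14, -0.0]
force: [-0.3, -0.2, 0.0]
finger_gap: 0.215
```

Request:
drive_tool --commands '[0, -2, -0.5, 0, -0.2, -3, -1, 0, -0.2, -3, -1, 0, -0.2, -3, -1, 0, -0.2, -3, -1.5, 0, -0.2, -3, -1.5, 0, 0, 0, -1, 0, 0, 0, 0, 0]' --gripper 26

```text
clock: 15.95
ee_pos: [471.6, -98.6, 103.8]
orientation: [-0.078, -3.14, -0.0]
force: [-0.6, -0.0, -0.1]
finger_gap: 0.281
```

Run:
```python
from h import *
d=grab('scene'); s=status.sense(); print(s['ee_pos'],s['force'],s['finger_gap']*93)
a=cv2.resize(d['image'][130:220,215:335,::-1],(800,600),interpolation=cv2.INTER_CUBIC); cv2.imwrite('pics/sc8.png',cv2.convertScaleAbs(a,alpha=1.7))
P=cloud(d); c=np.array([470.8,-46.5,12]);h=np.array([.049,.999,0]);x=np.array([.999,-.049,0]);R=P-c
hh,ww,zz=R@h,R@x,P[...,2]; m=(abs(ww)<40)&(hh>-70)&(hh<15)&(zz>45)&(zz<125)
for lo in range(45,125,10):
    k=m&(zz>=lo)&(zz<lo+10); print(lo,k.sum(),'h',np.percentile(hh[k],[10,50,90]).round(1),'w',np.percentile(ww[k],[2,98]).round(1))
```

```text
[471.73615586 -98.51305156 103.89092047] [-0.00815929  0.35797423 -0.11003536] 26.1355108558752
45 118 h [-25.9 -13.1  -6.7] w [-35.5  37.3]
55 117 h [-32.8 -23.7 -17.1] w [-34.8  37. ]
65 110 h [-40.8 -34.5 -28.3] w [-34.5  35. ]
75 104 h [-51.2 -44.6 -39.3] w [-34.3  34.3]
85 76 h [-58.9 -53.1 -47.7] w [-31.7  33.2]
95 53 h [-66.4 -61.8 -57.1] w [-7.2 33.8]
105 12 h [-69.7 -68.5 -66.7] w [-10.3  16.7]Traceback (most recent call last):
  File "<stdin>", line 7, in <module>
    return _quantile_unchecked(
        a, q, axis, out, overwrite_input, method, keepdims, weights)
    return _ureduce(a,
                    func=_quantile_ureduce_func,
    ...<5 lines>...
                    overwrite_input=overwrite_input,
                    method=method)
    r = func(a, **kwargs)
    result = _quantile(arr,
                       quantiles=q,
    ...<2 lines>...
                       out=out,
                       weights=wgt)
    slices_having_nans = np.isnan(arr[-1, ...])
                                  ~~~^^^^^^^^^
IndexError: index -1 is out of bounds for axis 0 with size 0
```

View pics/sc8.png

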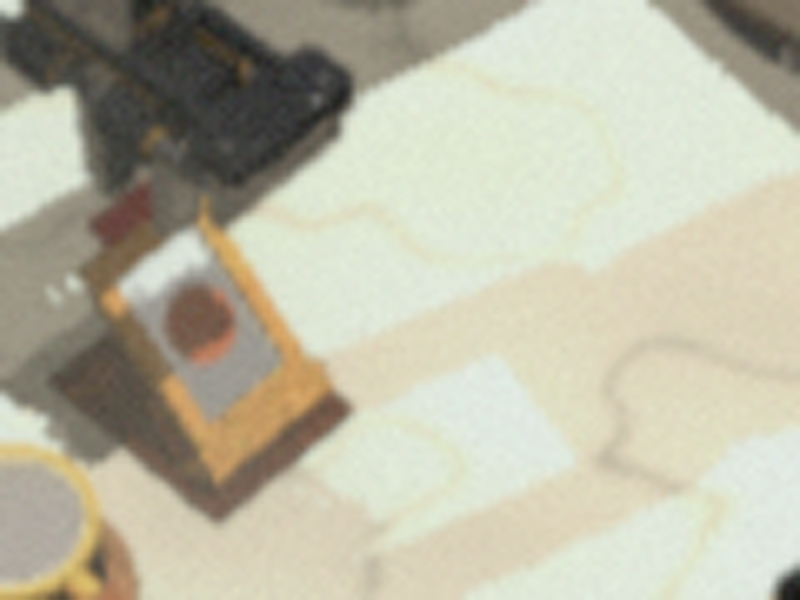

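The frame is centred (w -34.5..+35) and rests on the rear finger at about 33 deg lean, hooked. I'll lower it the rest of the way and then press lightly with the front finger.

Request:
drive_tool --commands '[0, -1, -1, 0, 0, -2, -1, 0, -0.1, -2, -1, 0, -0.1, -2, -1, 0, -0.1, -2, -1, 0, -0.1, -2, -1, 0, -0.1, -2, -1, 0, 0, -1, -1, 0, 0, 0, 0, 0]' --gripper 30

```text
clock: 16.9
ee_pos: [471.2, -112.7, 95.8]
orientation: [-0.078, -3.14, -0.0]
force: [-0.3, -0.4, 0.0]
finger_gap: 0.324
```

Request:
drive_tool --commands '[0, -1, 0, 0, 0, -1, 0, 0, 0, 0, 0, 0]'

```text
clock: 17.2
ee_pos: [471.4, -114.6, 96.1]
orientation: [0.077, 3.141, -0.0]
force: [0.8, 0.1, -0.1]
finger_gap: 0.323
```

Request:
drive_tool --commands '[0, -1, 0, 0, 0, 0, 0, 0]'

```text
clock: 17.4
ee_pos: [471.3, -115.6, 96.0]
orientation: [0.077, 3.141, -0.0]
force: [-0.3, 0.7, 0.1]
finger_gap: 0.324
```

Request:
drive_tool --commands '[0, -1, 0, 0, 0, 0, 0, 0]'

```text
clock: 17.6
ee_pos: [471.3, -116.6, 96.0]
orientation: [-0.077, -3.141, 0.0]
force: [-0.4, 0.5, -1.2]
finger_gap: 0.323
```

Request:
drive_tool --commands '[0, -1, 0, 0, 0, 0, 0, 0]'

```text
clock: 17.8
ee_pos: [471.4, -117.6, 96.0]
orientation: [0.077, 3.141, -0.0]
force: [0.8, 0.6, 0.5]
finger_gap: 0.322
```

```bash
cat > f.py <<'E'
from h import *
d=grab('scene'); s=status.sense(); print(s['ee_pos'],s['force'])
P=cloud(d);H,S,V=np.moveaxis(cv2.cvtColor(d['image'],cv2.COLOR_RGB2HSV).astype(int),-1,0)
c=np.array([470.8,-46.5,12]);h=np.array([.049,.999,0]);x=np.array([.999,-.049,0]);R=P-c
a=np.radians(38);ex=h*np.cos(a)+np.array([0,0,np.sin(a)]);ez=-h*np.sin(a)+np.array([0,0,np.cos(a)])
X,Y,Z=R@ex,R@x,R@ez
m=(H>14)&(H<35)&(S>80)&(abs(Y)<40)&(Z>14)&(Z<108)&(X>2)&(X<22)
A=np.c_[Z[m],Y[m],np.ones(m.sum())];k=np.ones(len(A),bool)
for i in range(5): q=np.linalg.lstsq(A[k],X[m][k],rcond=None)[0];e=abs(A@q-X[m]);k=e<2.5
print('brass',m.sum(),k.sum(),'tilt off bed deg',np.degrees(np.arctan(q[0])).round(2),'twist',np.degrees(np.arctan(q[1])).round(2),'x0',q[2].round(1))
for lo in range(15,105,15):
    b=m&(Z>lo)&(Z<lo+15); print(lo,b.sum(),'X med',np.median(X[b]).round(1),'Y',np.percentile(Y[b],[2,98]).round(1)) if b.sum()>2 else 0
r=((H<6)|(H>172))&(S>120)&near(P,(466,-115),60)&(P[...,2]>70); print('red XYZ',r.sum(),np.median(np.c_[X[r],Y[r],Z[r]],0).round(1),Z[r].max().round(1))
E
python3 f.py
```

```text
[ 471.32725863 -117.59550862   96.02881622] [-0.12611959  0.12570593  0.44941429]
brass 247 176 tilt off bed deg -8.44 twist 0.55 x0 20.4
15 39 X med 17.9 Y [-34.4  34.3]
30 34 X med 15.1 Y [-35.8  34.2]
45 35 X med 12.1 Y [-35.5  34.2]
60 34 X med 10.1 Y [-36.8  33.9]
75 27 X med 7.8 Y [-35.   33.8]
90 65 X med 5.9 Y [-32.8  34.3]
  return _methods._mean(a, axis=axis, dtype=dtype,
  ret = um.true_divide(
Traceback (most recent call last):
  File "f.py", line 13, in <module>
    r=((H<6)|(H>172))&(S>120)&near(P,(466,-115),60)&(P[...,2]>70); print('red XYZ',r.sum(),np.median(np.c_[X[r],Y[r],Z[r]],0).round(1),Z[r].max().round(1))
                                                                                                                                       ~~~~~~~~^^
ValueError: zero-size array to reduction operation maximum which has no identity
```

The frame is centred, but its foot is still out against the lip: 8° too far over, resting on the plate's top edge. I'll withdraw from the top, turn 90°, and push both lower side rails towards the bed so the foot slides into the corner.

Request:
drive_tool --commands '[0, 3, 0, 0, 0, 0, 5, 0, 0, 0, 15, 0, 0, 0, 25, 0, 0, 0, 30, 0, 0, 10, 10, -8, 0.2, 15, 0, -8.5, 0.2, 15, 0, -8.5, 0.2, 15, 0, -8.5, 0.2, 15, 0, -8.5]'

```text
clock: 18.85
ee_pos: [472.5, -44.1, 182.7]
orientation: [1.206, 2.899, 0.0]
force: [0.0, 0.4, -0.8]
finger_gap: 0.323
```

Request:
drive_tool --commands '[0.2, 15, -10, -8.5, 0.2, 15, -15, -8.5, 0, 5, -15, -8.5, 0, 0, -15, -8.5, 0, 0, -15, -8.5, 0, 0, -10, -6, 0, 0, 0, 0, 0, 0, 0, 0, 0, 0, 0, 0]' --gripper 55

```text
clock: 19.75
ee_pos: [473.4, -9.7, 102.4]
orientation: [2.281, 2.158, 0.002]
force: [-0.5, -0.3, 0.6]
finger_gap: 0.591
```

```bash
sed -i 's/^r=.*$//' f.py; python3 f.py; python3 -c "
from h import *
from scipy.spatial.transform import Rotation as R
print(R.from_rotvec(status.sense()['orientation']).as_matrix()[:,1])"
```

```text
[473.34006162  -9.67535132 102.33747414] [ 0.50698049  0.07683298 -0.40600286]
brass 128 84 tilt off bed deg -9.41 twist -0.86 x0 22.2
15 35 X med 18.5 Y [-34.9  34.5]
30 30 X med 15.1 Y [-35.8  33.9]
45 19 X med 13.3 Y [23.8 34.6]
60 17 X med 10.7 Y [25.4 34.3]
75 15 X med 9.2 Y [24.1 34.5]
90 10 X med 5.7 Y [27.5 34.4]
[ 0.99843276 -0.05593511  0.00181165]
```

Request:
drive_tool --commands '[0, 0, -15, 0, 0, 0, -15, 0, 0, 0, -15, 0, 0, 0, -10, 0, 0, 0, -5, 0, 0, -8, 0, 0, -0.4, -8, 0, 0, -0.4, -6, 0, 0, 0, -3, 0, 0, 0, 0, 0, 0]'

```text
clock: 20.8
ee_pos: [472.1, -35.2, 41.5]
orientation: [2.285, 2.155, 0.001]
force: [0.8, -0.4, -0.4]
finger_gap: 0.591
```

Request:
drive_tool --commands '[-0.1, -2, 0, 0, -0.1, -2, 0, 0, 0, -1, 0, 0, 0, 0, 0, 0]'

```text
clock: 21.2
ee_pos: [471.5, -39.6, 41.0]
orientation: [-2.285, -2.156, 0.0]
force: [0.8, -0.4, -0.4]
finger_gap: 0.592
```

Request:
drive_tool --commands '[-0.1, -2, 0, 0, -0.1, -2, 0, 0, 0, 0, 0, 0]'

```text
clock: 21.5
ee_pos: [471.3, -43.8, 41.0]
orientation: [2.285, 2.156, -0.0]
force: [-1.0, 0.2, -0.2]
finger_gap: 0.591
```

Request:
drive_tool --commands '[0, -1, 0, 0, 0, -1, 0, 0, 0, -1, 0, 0, 0, 0, 0, 0]'

```text
clock: 21.9
ee_pos: [471.3, -46.7, 41.0]
orientation: [-2.285, -2.156, 0.0]
force: [-0.2, -0.6, -0.3]
finger_gap: 0.594
```

Request:
drive_tool --commands '[0, -1, 0, 0, 0, -1, 0, 0, 0, 0, 0, 0]'

```text
clock: 22.2
ee_pos: [471.4, -48.7, 41.1]
orientation: [2.285, 2.156, 0.0]
force: [-0.8, -0.2, 0.2]
finger_gap: 0.589
```

```bash
python3 f.py
```

```text
[471.34557277 -48.60912032  41.03840568] [ 0.2245904  -0.14004098 -0.94280375]
brass 89 65 tilt off bed deg -8.11 twist 0.71 x0 20.9
15 39 X med 18.4 Y [-34.1  34.2]
30 13 X med 14.9 Y [-35.5  33.8]
45 9 X med 12.3 Y [-34.7 -25.2]
60 8 X med 9.2 Y [-36.5 -26. ]
90 11 X med 7.0 Y [-24.2 -14.1]
```

Run:
```python
from h import *
d=load('scene');t=grab('top')
a=cv2.resize(d['image'][130:220,205:295,::-1],(400,400),interpolation=cv2.INTER_CUBIC);b=cv2.resize(t['image'][150:240,260:350,::-1],(400,400),interpolation=cv2.INTER_CUBIC)
cv2.imwrite('pics/c9.png',cv2.convertScaleAbs(np.hstack([a,b]),alpha=1.8))
P=cloud(d)
for r in range(130,215,5):  # profile along column near frame
    pass
h=load('scene')
# reference: bed face plane from clean scan earlier in rest coords is X=0 check offline: use bed side strip now
c=np.array([470.8,-46.5,12]);h=np.array([.049,.999,0]);x=np.array([.999,-.049,0]);a=np.radians(38)
ex=h*np.cos(a)+np.array([0,0,np.sin(a)]);ez=-h*np.sin(a)+np.array([0,0,np.cos(a)])
for n,D in(('scene',d),('top',t)):
    P=cloud(D);R=P-c;X,Y,Z=R@ex,R@x,R@ez
    for y0 in(-37,-30,0,30,37):
        print(n,y0,[(z0,np.median(X[(abs(Y-y0)<2.5)&(abs(Z-z0)<5)]).round(1)) for z0 in range(5,125,10) if ((abs(Y-y0)<2.5)&(abs(Z-z0)<5)).sum()])
```

```text
scene -37 [(5, np.float64(26.4)), (15, np.float64(26.3)), (25, np.float64(15.0)), (35, np.float64(13.1)), (45, np.float64(43.0)), (55, np.float64(47.6)), (65, np.float64(61.1)), (75, np.float64(66.0)), (85, np.float64(-123.6)), (95, np.float64(-130.9)), (105, np.float64(113.3)), (115, np.float64(109.6))]
scene -30 [(5, np.float64(24.4)), (15, np.float64(21.2)), (25, np.float64(17.1)), (35, np.float64(14.7)), (45, np.float64(21.4)), (55, np.float64(29.0)), (65, np.float64(46.9)), (75, np.float64(59.7)), (85, np.float64(51.6)), (95, np.float64(69.9)), (105, np.float64(100.1)), (115, np.float64(109.9))]
scene 0 [(5, np.float64(26.1)), (15, np.float64(21.5)), (25, np.float64(12.2)), (35, np.float64(13.9)), (45, np.float64(12.2)), (95, np.float64(-137.3)), (105, np.float64(-146.6)), (115, np.float64(-162.4))]
scene 30 [(5, np.float64(21.3)), (15, np.float64(7.7)), (25, np.float64(-30.6)), (35, np.float64(-50.5)), (45, np.float64(-60.9)), (55, np.float64(-15.9)), (65, np.float64(-94.6)), (75, np.float64(-109.9)), (85, np.float64(-122.3)), (95, np.float64(-133.8)), (105, np.float64(-149.0))
[... 464 characters left out ...]
64(-125.1)), (95, np.float64(-137.1)), (105, np.float64(-4.9)), (115, np.float64(-162.8))]
top -30 [(35, np.float64(-53.7)), (45, np.float64(-62.8)), (75, np.float64(-116.7)), (85, np.float64(-125.4)), (95, np.float64(-133.0)), (105, np.float64(-147.1)), (115, np.float64(-164.9))]
top 0 [(75, np.float64(-117.2)), (85, np.float64(-129.0)), (95, np.float64(-140.6)), (105, np.float64(-150.9)), (115, np.float64(-167.3))]
top 30 [(75, np.float64(-117.5)), (85, np.float64(-122.9)), (95, np.float64(-137.9)), (105, np.float64(-153.2)), (115, np.float64(-164.1))]
top 37 [(75, np.float64(-121.9)), (85, np.float64(-126.2)), (95, np.float64(-141.0)), (105, np.float64(-153.2)), (115, np.float64(-168.3))]
```

View pics/c9.png

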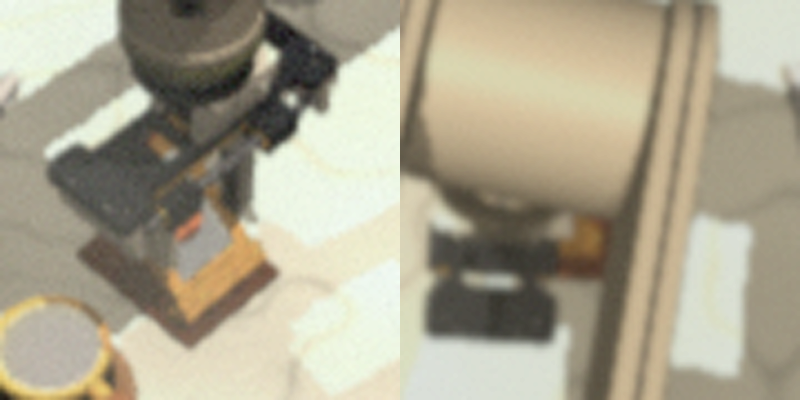

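Request:
drive_tool --commands '[0, -1, 0, 0, 0, -1, 0, 0, 0, 0, 0, 0]'

```text
clock: 22.6
ee_pos: [471.3, -50.7, 41.0]
orientation: [2.285, 2.156, -0.0]
force: [0.3, -0.6, 0.5]
finger_gap: 0.588
```

Request:
drive_tool --commands '[0, -1, 0, 0, 0, -1, 0, 0, 0, 0, 0, 0]'

```text
clock: 22.9
ee_pos: [471.3, -52.7, 41.0]
orientation: [2.285, 2.156, -0.0]
force: [0.3, 0.0, -0.4]
finger_gap: 0.592
```

Request:
drive_tool --commands '[0, -1, 0, 0, 0, 0, 0, 0]'

```text
clock: 23.1
ee_pos: [471.3, -53.7, 41.0]
orientation: [2.285, 2.156, -0.0]
force: [0.6, 0.4, -0.4]
finger_gap: 0.589
```

```bash
python3 f.py
```

```text
[471.35280259 -53.60567885  41.04077749] [-0.01427271 -0.11276115  0.42671862]
brass 98 70 tilt off bed deg -8.32 twist 0.59 x0 21.1
15 42 X med 18.1 Y [-33.5  34.7]
30 17 X med 15.1 Y [-33.9  32.8]
45 11 X med 13.5 Y [-37.7 -26. ]
60 3 X med 8.1 Y [-34.1 -29. ]
75 6 X med 10.0 Y [-35.4 -28.1]
90 11 X med 5.2 Y [-24.8 -11.8]
```

Run:
```python
from h import *
d=load('scene');P=cloud(d);s=status.sense();t=s['ee_pos'];print(t)
jx=np.array([.998,-.056,0])
Cw=np.linalg.inv(d['camera_from_world'])[:3,3]
for sgn in(-1,1):
  for off in(28,35,42):
    for z in(42,55,70,85,100):
        p=t+sgn*off*jx+np.array([0,0,0]);p[2]=z;u,v=proj(d,p);u,v=int(round(u)),int(round(v))
        print(sgn*off,z,(u,v),d['image'][v,u].tolist(),'seen',P[v,u].round(0).tolist(),'depthdiff',round(np.linalg.norm(P[v,u]-Cw)-np.linalg.norm(p-Cw),1))
```

```text
[471.35280259 -53.60567885  41.04077749]
-28 42 (255, 180) [86, 77, 64] seen [443.0, -53.0, 43.0] depthdiff -0.4
-28 55 (255, 178) [71, 58, 42] seen [442.0, -53.0, 52.0] depthdiff 2.9
-28 70 (255, 175) [41, 39, 35] seen [444.0, -52.0, 69.0] depthdiff 0.2
-28 85 (255, 172) [35, 35, 33] seen [443.0, -52.0, 83.0] depthdiff 2.2
-28 100 (255, 169) [34, 34, 31] seen [442.0, -52.0, 97.0] depthdiff 3.3
-35 42 (257, 179) [101, 81, 55] seen [439.0, -48.0, 48.0] depthdiff -7.3
-35 55 (257, 176) [58, 55, 50] seen [443.0, -44.0, 71.0] depthdiff -18.5
-35 70 (257, 173) [47, 45, 42] seen [441.0, -45.0, 82.0] depthdiff -14.8
-35 85 (257, 170) [47, 43, 40] seen [443.0, -43.0, 100.0] depthdiff -18.8
-35 100 (256, 167) [38, 36, 34] seen [442.0, -48.0, 109.0] depthdiff -11.5
-42 42 (258, 178) [87, 82, 69] seen [408.0, -72.0, 2.0] depthdiff 49.6
-42 55 (258, 175) [65, 62, 53] seen [440.0, -43.0, 74.0] depthdiff -23.0
-42 70 (258, 172) [54, 52, 46] seen [439.0, -44.0, 86.0] depthdiff -20.0
-42 85 (258, 169) [59, 55, 49] seen [437.0, -45.0, 97.0] depthdiff -15.6
-42 100 (258, 166) [55, 50, 43] seen [439.0,
[... 408 characters left out ...]
2) [57, 50, 39] seen [503.0, -59.0, 37.0] depthdiff 6.4
35 55 (240, 190) [68, 59, 46] seen [503.0, -59.0, 48.0] depthdiff 8.7
35 70 (240, 187) [64, 61, 55] seen [513.0, -47.0, 84.0] depthdiff -17.3
35 85 (240, 184) [65, 62, 55] seen [511.0, -49.0, 94.0] depthdiff -11.9
35 100 (239, 181) [64, 60, 53] seen [513.0, -50.0, 110.0] depthdiff -12.8
42 42 (238, 194) [51, 46, 41] seen [506.0, -66.0, 23.0] depthdiff 22.2
42 55 (238, 191) [56, 50, 44] seen [504.0, -67.0, 36.0] depthdiff 24.2
42 70 (238, 188) [60, 53, 44] seen [504.0, -66.0, 53.0] depthdiff 21.9
42 85 (238, 185) [61, 59, 52] seen [514.0, -54.0, 89.0] depthdiff -5.0
42 100 (238, 182) [59, 56, 50] seen [514.0, -53.0, 104.0] depthdiff -5.0
```

Request:
drive_tool --commands '[0, -1, 0, 0, 0, -1, 0, 0, 0, 0, 0, 0]'

```text
clock: 23.45
ee_pos: [471.4, -55.7, 41.0]
orientation: [2.285, 2.156, -0.0]
force: [0.1, -0.4, -0.2]
finger_gap: 0.591
```

Request:
drive_tool --commands '[0, -1, 0, 0, 0, -1, 0, 0, 0, 0, 0, 0]'

```text
clock: 23.75
ee_pos: [471.4, -57.7, 41.1]
orientation: [2.285, 2.156, 0.0]
force: [-0.1, -0.9, 0.2]
finger_gap: 0.594
```

```bash
python3 f.py
```

```text
[471.35324931 -57.63092608  41.05373844] [-0.05963864  0.27879833 -0.73823696]
brass 85 60 tilt off bed deg -8.51 twist -0.24 x0 21.2
15 43 X med 17.8 Y [-35.   34.4]
30 15 X med 16.7 Y [-35.   32.8]
45 3 X med 8.9 Y [-30.3 -29.3]
60 4 X med 12.4 Y [-33.5 -30.5]
75 5 X med 9.2 Y [-34.5 -28.9]
90 6 X med 5.9 Y [-20.9 -12. ]
```

No force yet: depth shows the open fingertips visibly end higher (about z 60), so I'll back off, go lower and push again.

Request:
drive_tool --commands '[0.3, 6, 0, 0, 0.2, 5, 0, 0, 0, 0, -5, 0, 0, 0, -5, 0, 0, 0, 0, 0]'

```text
clock: 24.3
ee_pos: [470.9, -46.3, 29.8]
orientation: [-2.284, -2.155, 0.002]
force: [-0.4, -0.2, -0.1]
finger_gap: 0.592
```

Request:
drive_tool --commands '[0, -2, 0, 0, 0, -2, 0, 0, 0, -2, 0, 0, 0, 0, 0, 0]'

```text
clock: 24.7
ee_pos: [472.0, -52.7, 31.2]
orientation: [2.285, 2.156, 0.001]
force: [0.7, 2.0, 1.3]
finger_gap: 0.59
```

Request:
drive_tool --commands '[0, -1, 0, 0, 0, -1, 0, 0, 0, 0, 0, 0]'

```text
clock: 25.0
ee_pos: [471.9, -54.6, 31.1]
orientation: [2.285, 2.156, 0.0]
force: [0.3, 2.5, 0.7]
finger_gap: 0.589
```

Request:
drive_tool --commands '[0, -1, 0, 0, 0, -1, 0, 0, 0, 0, 0, 0]'

```text
clock: 25.3
ee_pos: [471.8, -55.5, 31.0]
orientation: [-2.284, -2.155, -0.002]
force: [1.3, 8.8, 0.6]
finger_gap: 0.593
```

```bash
python3 f.py
```

```text
[471.79826924 -55.45276079  30.96459063] [0.5844245  8.78313641 2.31157439]
brass 68 48 tilt off bed deg 0.88 twist 1.37 x0 9.6
15 31 X med 10.2 Y [-35.2  34.3]
30 4 X med 9.9 Y [-30.7 -27.3]
45 4 X med 10.2 Y [-32.7 -27.4]
60 5 X med 10.4 Y [-36.1 -26.9]
90 13 X med 10.9 Y [-15.5  -4.1]
```

Flat now (face 10 mm above the bed, tilt under 1°, centred). I'll withdraw.

Request:
drive_tool --commands '[0, 1, 0, 0, 0, 1, 0, 0, 0, 3, 0, 0, 0, 2, 10, 0, 0, 0, 20, 0, 0, 0, 30, 0, 0, 0, 40, 0, 0, 15, 40, 0, -10, 40, 20, 0, -10, 45, 0, 0]'

```text
clock: 26.35
ee_pos: [454.2, 50.5, 196.4]
orientation: [2.284, 2.149, 0.009]
force: [-0.6, 1.0, -0.9]
finger_gap: 0.592
```

Request:
drive_tool --commands '[-10, 45, 0, 0, -10, 45, 0, 0, -10, 45, 0, 0, -10, 45, 0, 0, 0, 0, 0, 0]'

```text
clock: 26.85
ee_pos: [410.2, 235.1, 192.0]
orientation: [-2.278, -2.162, -0.003]
force: [-0.3, -0.1, -0.1]
finger_gap: 0.593
```

```bash
python3 f.py; python3 m.py 2>/dev/null | egrep '==|rim|handle|strip|^\['
python3 - <<'E'
from h import *
for n in('top','scene'):
    d=load(n);P=cloud(d);f=near(P,(482,249),110)&(P[...,2]>112)&(P[...,2]<145);print(n,'frames left',f.sum(),pca(P[f][:,:2]))
    H,S,V=np.moveaxis(cv2.cvtColor(d['image'],cv2.COLOR_RGB2HSV).astype(int),-1,0)
    r=((H<6)|(H>172))&(S>130)&near(P,(470,-120),50);print('red',r.sum(),P[r].mean(0).round(1) if r.sum() else '')
    j=(H>50)&(H<90)&near(P,(700,45),60)&(P[...,2]>25)&(P[...,2]<45); print('jar',circ(P[j][:,:2]))
E
```

```text
[410.91518581 232.76228626 191.78179293] [-0.32309106 -0.66135277  0.87705061]
brass 276 202 tilt off bed deg 0.25 twist -0.01 x0 9.6
15 38 X med 10.2 Y [-35.3  33.6]
30 37 X med 9.3 Y [-37.   35.1]
45 29 X med 9.8 Y [-34.8  33.9]
60 35 X med 9.8 Y [-34.8  34.8]
75 33 X med 9.5 Y [-36.6  34.5]
90 87 X med 10.1 Y [-34.2  32.4]
[410.91518581 232.76228626 191.78179293] [2.27939611e+00 2.16156234e+00 8.72438628e-04]
== top
rim (array([599.1, -63.9]), np.float64(37.9))
handle 172 (array([596.2,  46. ]), np.float64(90.7), array([13.8, 96. ]))
strip 0 (array([nan, nan]), np.float64(nan), array([nan, nan]))
== scene
rim (array([600. , -64.7]), np.float64(37.6))
handle 144 (array([601.2,  43.4]), np.float64(90.7), array([13.9, 99.1]))
strip 0 (array([nan, nan]), np.float64(nan), array([nan, nan]))
top frames left 297 (array([480.4, 227.8]), np.float64(177.8), array([ 62.7, 162.9]))
red 54 [ 465.4 -112.1  110.9]
jar (array([712.5,  44.3]), np.float64(31.5))
scene frames left 397 (array([496.2, 238. ]), np.float64(-171.2), array([ 79.8, 155. ]))
red 27 [ 466.9 -108.1  108.9]
jar (array([713.2,  43.8]), np.float64(32.4))
```

```bash
python3 -c "
from plant import ticket; print(ticket.hand_in())"
```

```text
the job is handed in; nothing more can be done
None
```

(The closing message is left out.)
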